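# Glaze the raking-light spotlight and aim it at the rosette

## Robot

A 6-joint arm with a two-finger parallel gripper is mounted at the origin on the work surface. World frame = base frame: x ahead of the robot, y to its left, z up, the work surface at z = 0. Lengths are in m, angles in rad, forces in N, time in s.
With the tool pointing down it reaches from about 0.25 to 0.85 m from the base axis. Payload 12.5 kg.
Tool frame: the origin (TCP) lies at the very end of the fingers, on their centre line; the grasp point (between the pads) lies 19 mm behind it (env.grasp_offset is the distance from the TCP to the grasp point, in m); z points along the fingers, y is the line along which they close (so a half turn about z gives the same grasp; the last joint's range is limited). The gripper opens to 93 mm and grips with 3 to 60 N. Pads are 15 mm wide; open, the fingers measure 128 mm over their backs; the gripper's body (75 mm by 188 mm) begins 65 mm behind the grasp point.
Start: joints at [-1.319, 0.351, 1.652, -0, 1.139, -0.085], TCP at [0.182, -0.519, 0.219] pointing down, gripper open.
Joint ranges: [-2.75, 2.75], [-0.79, 2.1], [0.01, 2.65], [-1.57, 4.71], [0.07, 3.14], [-2.87, 2.87]. Speed limits (rad/s): [2.22, 2.22, 2.79, 3.14, 3.14, 3.14].

## Interface

Orientations are given as a unit quaternion [w, x, y, z].
In Python, from cell import env gives the robot as it stands.
- The arm moves only by the tool arm_command, never from a script. Its argument "deltas" is a list of rows, each a list of 7 numbers: the closure, from 0 (fully open) to 1 (shut), then the shift along the tool's x, y, z in m, then the turn, a rotation vector about the tool's x, y, z in rad. In form: [[fingers, tx, ty, tz, rx, ry, rz], ...]. A call has exactly 5 rows; each row is the pose to reach, as a shift and turn from the pose commanded when the call began, along the tool's axes at that moment; what a row does not reach only later rows make up. A row lasts 1/8 s, in which the tool goes at most 62.5 mm and 10.7 degrees, less where a joint would pass 70% of its speed; a pose out of reach is approached as far as the arm can. A call with a gripper value outside its range is refused whole. The fingers move at their own pace and stop on an object; "squeeze" is the grip in N (left out, the last holds). Time passes only in rows, so rows that repeat a pose let the fingers close, or fill a call up. It gives the time, the measured TCP pose, the force, the opening and the grip force at its end, in the units of the state.
- env.state(): the state, without advancing time (a new reading comes with each control period).
- env.camera(name): name is "scene" or "top"; returns the picture (420x560x3 uint8, red, green, blue); there is no depth.
- env.camera_info(name): a dict with "mtx" (3x3 intrinsics, pixels), "rvec" (rotation vector, rad) and "tvec" (3), from world to camera coordinates, as OpenCV has them. Camera axes: x right, y down, z forward; pixel columns grow to the right and rows downward; lengths in m; the calibration is good to about 2 mm. A picture is of the moment at which its call begins. camera_info takes no time and is no camera call.
- env.finish_job(): hands the job in; it is judged then, once.
The state is a dict: "time": time; "joint_positions": joint angles; "dq": joint speeds; "effort": joint torques, N m; "tcp_pos": TCP position; "eef_rot": TCP orientation; "ft_force": force on the tool from outside, world axes, zero at the start; "wrist_torque": the same for the moment, N m; "finger_gap": finger opening in m; "grip_force": force on a finger pad.
Only numpy, scipy, OpenCV 4.12 (cv2) and the standard library are available. Lean on these libraries where they do the work, as an engineer would, in place of code of your own. Each camera call takes 0.05 s, during which the arm holds its last target. There are 200 camera calls.

## Task

Put the bench spotlight back together: lay the clear glass lens, boss upwards, flat in the open mouth of the lamp head without dropping it, then set the black bezel ring over it and screw it down clockwise until it is fully home and tight, clamping the lens. Then tip the lamp head forward as far as it goes, so that it shines across the plaster rosette. Leave everything else where it lies.

Things in the scene. Friction and masses are not known exactly. Their poses are not given: they have to be found in the camera images.
- lamp: Battery spotlight: yellow and black base 150 x 115 x 28 mm, heavy, does not move. Origin under its centre, z up, x the way the head tips. A steel yoke holds the aluminium head: its arms stand 39 to 44 mm either side of the axis (along y), up to 126 mm above the table. The head's pivot, level along y, is 115 mm above the origin.
- mouth (a point): Centre of the open mouth of the lamp head at its rim, on the head's axis, 60 mm from the pivot. At the start the mouth faces straight up, 175 mm above the table. Axes turn with the head: z out of the mouth, x the way the head tips, y along the pivot. Bore 47 mm across, 3.5 mm deep to a flat seat with a 36 mm hole. Outside it is threaded, core 53 mm, 59 mm over the ridges.
- thread_start (a point): Upper end of one thread ridge on the outside of the mouth, 28 mm from the axis on the mouth's x axis, 3 mm below the rim. Right-hand thread, three starts (the others 120 and 240 degrees round), 21 mm lead a turn; each ridge is 2.5 mm thick and runs down clockwise (seen from above) for 150 degrees.
- lamp_head (a joint): Tilt of the head: 0 = face up against a stop, as it starts; grows as the mouth goes over to +x; 1.92 rad = forward stop, pointing a little below level at the rosette. Stiff friction hinge, about 0.3 N m, stays where left. Can be pushed over with closed fingers from behind (-x side) against the bezel's skirt, following the arc.
- lens_grip (a point): Loose lens of clear bluish glass, 40 g, lying boss up in the tray: flange 45 mm across, 5 mm thick, bottom edge chamfered, and a round boss 30 mm across, 9 mm high on top. Point: on its axis half-way up the boss, 9.5 mm above the underside; z up out of the boss. Seated, it is 6 mm out from the mouth's point and the flange is 1.5 mm proud of the rim. Pick it by the boss.
- bezel_grip (a point): Loose black bezel ring, 80 g, 28 mm high, right way up in the tray: ribbed skirt 67 mm across, 13.2 mm high, bore 61 mm; flange 3 mm thick with a 37 mm opening; above it the grip collar, 52 mm across, 12 mm high. Point: on its axis half-way up the collar, 22 mm above the underside, z up. Home, its flange bears on the lens flange and the point is 10.5 mm out from the mouth's point.
- bezel_lug (a point): One of three lugs inside the skirt (9.5 mm wide, 2.5 mm thick), 29 mm from the axis on the bezel's x axis, 1.5 mm above the underside; the others at 120 and 240 degrees. White marks on the flange show them. Set on with lugs 15 degrees counter-clockwise of ridge upper ends, about 95 degrees clockwise bring it home from 14 mm grip height over the mouth; other yaws need up to 120 more.
- tray: Fixed grey parts tray, 200 x 270 mm, rim 16 mm high, floor 4 mm thick. On the floor lie the lens, the bezel and an amber filter, in any order, in a row along the tray's y axis, about 80 mm apart. Origin under its centre, x across its short side, z up.
- filter_centre (a point): Amber filter glass, a plain disc 45 mm across and 5 mm thick lying in the tray; not needed now, leave it. Point at its centre.
- brush: Loose brush lying on the table; leave it.
- spatula: Loose spatula lying on the table; leave it.
- screwdriver: Loose screwdriver lying on the table; leave it.
- block_brush: Loose wooden block brush, 100 x 45 x 40 mm; leave it.
- wax_tin: Loose green tin, 68 mm across and 45 mm high; leave it.
- cast_scrap: Loose scrap of plaster cast, 75 x 45 x 18 mm; leave it.

How it is judged:
On the way, in this order (a step that is already met when the one before it is completed fails the run):
1. the lens lies flat on its seat in the mouth, at rest (distance between lens_grip and mouth below 0.0072 m and z of lens_grip in the frame of mouth above 0.0045 m and angle between the z axis of lens_grip and the z axis of mouth, either way round below 0.06 rad and linear speed of lens below 0.02 m/s), for 0.2 s.
2. the bezel is screwed home over the lens while the head is still face up (z of bezel_grip in the frame of mouth below 0.0113 m and distance between bezel_grip and mouth below 0.0118 m and angle between the z axis of bezel_grip and the z axis of mouth, either way round below 0.07 rad and distance between lens_grip and mouth below 0.0072 m and value of joint lamp_head below 0.2 rad), for 0.2 s.
At the end, for the whole second after the job is handed in: The lens is on its seat (point within 7.2 mm of the mouth's point, square to 0.06 rad); the bezel is screwed home over it (within 0.8 mm of home height, square to 0.07 rad) and tight (over 4 N on the lens); the head is tipped forward past 1.8 rad; all is at rest (all of step 1 and value of joint lamp_head above 1.8 rad and z of bezel_grip in the frame of mouth below 0.0113 m and distance between bezel_grip and mouth below 0.0118 m and angle between the z axis of bezel_grip and the z axis of mouth, either way round below 0.07 rad and linear speed of bezel below 0.02 m/s and contact force between bezel and lens above 4 N); the robot touches nothing.
It fails at once if the lens is dropped (it falls free by about 2 cm or more) (contact force between the fingers and lens below 0.05 N and linear speed of lens above 0.6 m/s).
It fails at once if a bystander is moved by more than 3 cm (distance of any of filter_centre, brush, spatula, screwdriver, block_brush, wax_tin, cast_scrap from where it was at the start of the episode above 0.03 m).
It also fails if it takes over 72 s, if anything falls off the work surface, if the arm or the gripper's body presses on something with over 40 N, if the wrist force passes 120 N, or if a joint passes its speed limit or range.

## Working session

There is one attempt and no reset: what is moved stays moved. The work goes in short steps, Python scripts to look and compute and a tool call to move; the robot and the scene stay as the last step left them, time stands still between calls to the robot, and variables do not carry over. Pictures are saved under pics/ and viewed, at most 10 in all, crops included, and the job is handed in when it is done.

Besides the shell and the picture viewer there is one more tool, called after "Request:" in YAML: its name, and indented under it one key for each argument. arm_command: Moves the arm, as the interface text tells. Its arguments: {"type":"object","properties":{"deltas":{"type":"array","items":{"type":"array","items":{"type":"number"}}},"squeeze":{"type":"number"}},"required":["deltas"]}

```bash
ls; mkdir -p pics; python3 - <<'E'
from cell import env
import cv2,numpy as np
for n in("scene","top"):
    im=env.camera(n); cv2.imwrite(f"pics/{n}0.png",im[:,:,::-1]); i=env.camera_info(n)
    R=cv2.Rodrigues(np.array(i["rvec"],float))[0]; print(n,np.round(i["mtx"],1).tolist(),np.round(-R.T@np.array(i["tvec"]).ravel(),3),np.round(R,2).tolist())
print(env.state())
E
```

```text
pics
scene [[416.5, 0.0, 281.2], [0.0, 416.5, 212.6], [0.0, 0.0, 1.0]] [ 1.288 -0.189  1.094] [[0.25, 0.97, 0.01], [0.74, -0.18, -0.65], [-0.63, 0.17, -0.76]]
top [[413.1, 0.0, 279.9], [0.0, 413.1, 217.5], [0.0, 0.0, 1.0]] [0.247 0.007 1.345] [[0.07, -1.0, -0.0], [-0.98, -0.07, -0.2], [0.2, 0.02, -0.98]]
{'time': 0.1, 'joint_positions': array([-1.31856083e+00,  3.51184155e-01,  1.65234409e+00, -1.66772720e-05,
        1.13910478e+00, -8.46103438e-02]), 'dq': array([ 0.00017628, -0.00026764, -0.00099471,  0.00147008,  0.00169331,
        0.00094154]), 'effort': array([ 4.83534368e-04, -4.98027885e+01, -2.85705489e+01,  6.99564884e-02,
        2.38908181e-02, -1.43095127e-05]), 'tcp_pos': array([ 0.18171984, -0.51878914,  0.21816036]), 'eef_rot': array([-5.17723718e-04,  9.85849636e-01,  1.67631216e-01, -5.10921486e-05]), 'ft_force': array([ 1.05927336,  0.26207459, -0.15394039]), 'wrist_torque': array([-0.00540363,  0.02536551, -0.00200307]), 'grip_force': 0.0, 'finger_gap': 0.09253407915199006}
```

View pics/top0.png

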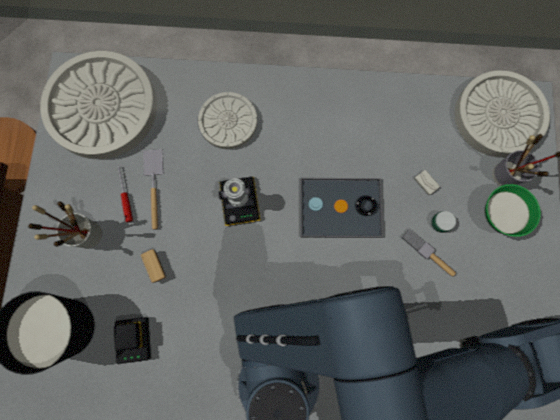

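View pics/scene0.png

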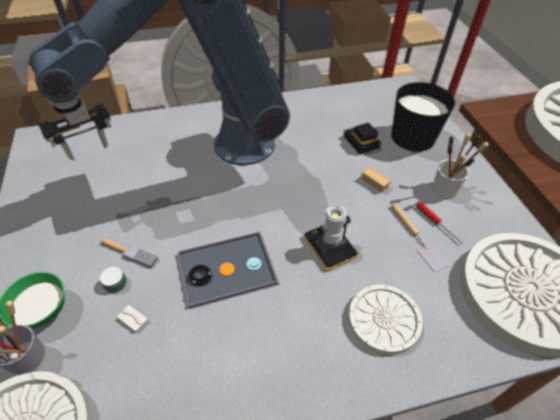

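The top view shows the lens at about (316,204), the filter at (341,206), the bezel at (367,205) and the lamp mouth at (235,187). In the scene view they are at (254,263), (227,269), (200,273) and (336,213). I'll make enlarged crops and colour masks next.

```bash
cat > h.py <<'E'
import cv2,numpy as np
from cell import env
from scipy.spatial.transform import Rotation as Ro
def cam(n):
    i=env.camera_info(n); R=cv2.Rodrigues(np.array(i["rvec"],float))[0]; return np.array(i["mtx"]),R,-R.T@np.array(i["tvec"],float).ravel()
def ray(n,uv):
    K,R,c=cam(n); d=R.T@np.linalg.solve(K,[uv[0],uv[1],1.]); return c,d/np.linalg.norm(d)
def plane(n,uv,z):
    c,d=ray(n,uv); return c+d*(z-c[2])/d[2]
def tri(a,b):  # scene uv, top uv -> point, gap
    (c1,d1),(c2,d2)=ray("scene",a),ray("top",b)
    t=np.linalg.lstsq(np.c_[d1,-d2],c2-c1,rcond=None)[0]; p,q=c1+t[0]*d1,c2+t[1]*d2
    return (p+q)/2,np.linalg.norm(p-q)
def proj(n,p):
    K,R,c=cam(n); q=K@(R@(np.asarray(p,float)-c)); return q[:2]/q[2]
def R0(): return Ro.from_quat(np.roll(env.state()["eef_rot"],-1))
E
python3 - <<'E'
from h import *
im={n:cv2.imread(f"pics/{n}0.png") for n in("scene","top")}
def crop(n,x,y,w,h): return cv2.resize(im[n][y:y+h,x:x+w],(390,290),interpolation=cv2.INTER_CUBIC)
m=np.vstack([np.hstack([crop("top",300,175,86,64),crop("top",205,165,78,58)]),np.hstack([crop("scene",175,230,102,76),crop("scene",300,190,78,58)])])
cv2.imwrite("pics/crops.png",m)
box={"top":{"tray":(295,170,95,75)},"scene":{"tray":(175,230,105,80)}}
for n in im:
    x,y,w,h=box[n]["tray"]; hsv=cv2.cvtColor(im[n][y:y+h,x:x+w],cv2.COLOR_BGR2HSV); H,S,V=[hsv[:,:,k].astype(int) for k in range(3)]
    for nm,mk in(("lens",(H>80)&(H<110)&(S>50)&(V>110)),("filter",(H<25)&(S>150)&(V>120)),("black",V<40)):
        nn,l,st,ce=cv2.connectedComponentsWithStats(mk.astype(np.uint8))
        for k in range(1,nn):
            if st[k,4]>40: print(n,nm,np.round(ce[k]+[x,y],1),st[k]+[x,y,0,0,0])
E
```

```text
scene lens [253.6 263.4] [246 257  16  14 176]
scene filter [226.5 268.6] [220 263  14  12 138]
scene black [199.7 275.7] [189 266  21  20 166]
top lens [315.2 203.5] [309 197  14  14 155]
top filter [340.6 205.8] [334 200  14  13 140]
top black [366.  205.5] [356 196  22  20 224]
```

View pics/crops.png

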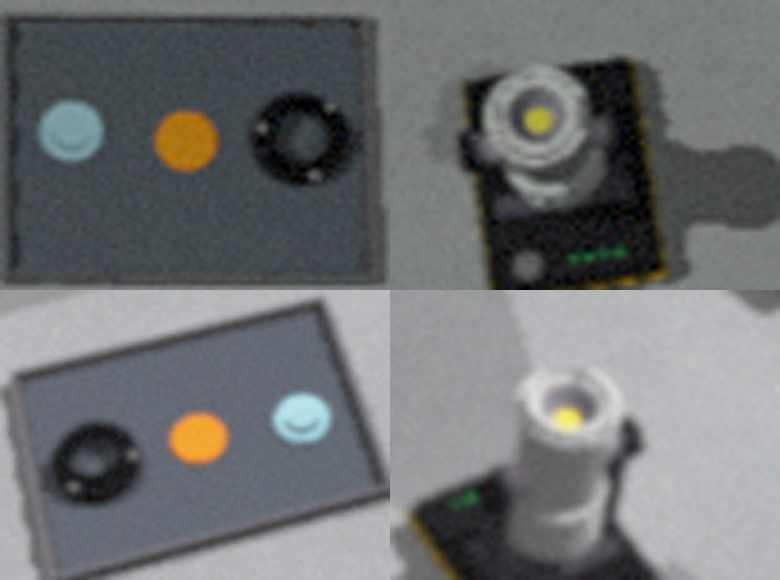

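The tray crops show the lens at left, the filter in the middle and the bezel at right with three white marks. In the crop the marks sit at (331,108), (263,129) and (315,175). The head is face up, with its mouth ring centred at crop (536,116) in the top view and (570,400) in the scene view.

```bash
python3 - <<'E'
from h import *
r=lambda a:np.round(a,4)
im={n:cv2.imread(f"pics/{n}0.png") for n in("scene","top")}
sc={"lens":((253.6,263.4),(315.2,203.5)),"filter":((226.5,268.6),(340.6,205.8))}
for k,(a,b) in sc.items():
    p,g=tri(a,b);print(k,"tri",r(p),r(g),"scene@z",r(plane("scene",a,.008)),"top@z",r(plane("top",b,.008)))
# white marks / bezel
def peaks(n,x,y,w,h,thr):
    g=cv2.cvtColor(im[n][y:y+h,x:x+w],cv2.COLOR_BGR2GRAY).astype(float)
    out=[]
    for yy in range(1,h-1):
        for xx in range(1,w-1):
            q=g[yy-1:yy+2,xx-1:xx+2]
            if g[yy,xx]==q.max() and g[yy,xx]>thr:
                wt=np.clip(q-q.min(),0,None); Y,X=np.mgrid[-1:2,-1:2]
                out.append((x+xx+(wt*X).sum()/wt.sum(),y+yy+(wt*Y).sum()/wt.sum(),g[yy,xx]))
    return out
for n,b,t in(("top",(356,195,22,21),75),("scene",(188,265,22,21),60)):
    for q in peaks(n,*b,t): print(n,"mark",np.round(q,1),r(plane(n,q[:2],.0202)))
# black ring blob outline
for n,b in(("top",(350,190,34,32)),("scene",(183,260,32,32))):
    x,y,w,h=b; g=cv2.cvtColor(im[n][y:y+h,x:x+w],cv2.COLOR_BGR2GRAY)
    cs=cv2.findContours((cv2.resize(g,None,fx=4,fy=4,interpolation=cv2.INTER_CUBIC)<55).astype(np.uint8),cv2.RETR_EXTERNAL,cv2.CHAIN_APPROX_NONE)[0]
    c=max(cs,key=cv2.contourArea); e=cv2.fitEllipse(c); print(n,"bezel ell",e,np.array(e[0])/4+[x-.375,y-.375])
# yellow LED and mouth
for n,b in(("top",(220,172,32,30)),("scene",(322,203,30,24))):
    x,y,w,h=b; g=cv2.resize(cv2.cvtColor(im[n][y:y+h,x:x+w],cv2.COLOR_BGR2GRAY),None,fx=4,fy=4,interpolation=cv2.INTER_CUBIC)
    hs=cv2.cvtColor(cv2.resize(im[n][y:y+h,x:x+w],None,fx=4,fy=4,interpolation=cv2.INTER_CUBIC),cv2.COLOR_BGR2HSV)
    # dark hole (shaded inner region or yellow): edge of the bore
    for t in(130,140,150,160) if n=="top" else (150,165,180,195):
        mk=((g<t)|(hs[:,:,1]>70)).astype(np.uint8); nn,l,st,ce=cv2.connectedComponentsWithStats(mk)
        cx,cy=proj(n,[0,0,0]) if 0 else ((235-x)*4,(188-y)*4) if n=="top" else ((336-x)*4,(212-y)*4)
        k=l[int(cy),int(cx)]
        print(n,"bore",t,k,st[k][:5]/np.array([4,4,4,4,16]),ce[k]/4+[x-.375,y-.375])
E
```

```text
lens tri [ 0.5738 -0.0804  0.0095] 0.0025 scene@z [ 0.5731 -0.079   0.008 ] top@z [ 0.574  -0.0817  0.008 ]
filter tri [ 0.5719 -0.1649  0.0089] 0.0024 scene@z [ 0.5716 -0.1636  0.008 ] top@z [ 0.5719 -0.1662  0.008 ]
top mark [372.8 197.8  91. ] [ 0.6035 -0.2696  0.0202]
top mark [357.1 202.7  91. ] [ 0.5831 -0.2185  0.0202]
top mark [366.  205.9  76. ] [ 0.5745 -0.2478  0.0202]
top mark [368.9 213.3  92. ] [ 0.5502 -0.2582  0.0202]
scene mark [189.8 265.9 109. ] [ 0.5431 -0.2705  0.0202]
scene mark [188.8 266.8 109. ] [ 0.5457 -0.2738  0.0202]
scene mark [203.8 272.5  63. ] [ 0.5768 -0.2325  0.0202]
scene mark [198.2 275.8 103. ] [ 0.5843 -0.2502  0.0202]
scene mark [198.8 275.8 103. ] [ 0.5847 -0.2485  0.0202]
scene mark [193.8 281.2  99. ] [ 0.5999 -0.2652  0.0202]
top bezel ell ((68.01133728027344, 64.04660034179688), (82.38874053955078, 94.94857788085938), 101.52915954589844) [366.62783432 205.63665009]
scene bezel ell ((66.01555633544922, 63.166255950927734), (81.49214172363281, 87.89140319824219), 56.19265365600586) [199.12888908 275.41656399]
top bore 130 3 [  6.25    10.25    13.75    11.5    107.1875] [233.26669096 187.55080175]
top bore 140 1 [  0.      0.     32.     30.    821.125] [235.77839093 186.27079845]
top bore 150 1 [  0.       0.      32.      30.     894.5625] [235.53679347 186.44444736]
top bore 160 1 [  0.       0.      32.      30.     951.1875] [235.49641074 186.48443557]
scene bore 150 2 [10.25    6.      9.25    8.75   57.0625] [336.29997262 212.82215225]
scene bore 165 2 [ 9.25    3.25   10.75   11.5    72.8125] [336.19839056 212.28916309]
scene bore 180 3 [ 8.75    2.25   12.25   12.5    97.1875] [336.50747588 211.56294212]
scene bore 195 1 [  0.       0.      30.      24.     632.1875] [336.5745304  214.90777311]
```

```bash
python3 - <<'E'
import cv2,numpy as np
im={n:cv2.imread(f"pics/{n}0.png") for n in("scene","top")}
a=cv2.resize(im["top"][170:210,215:255],(390,390),interpolation=cv2.INTER_CUBIC)
b=cv2.resize(im["scene"][195:235,316:356],(390,390),interpolation=cv2.INTER_CUBIC)
cv2.imwrite("pics/mouth.png",np.hstack([a,b]))
E
```

```text
(no output)
```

View pics/mouth.png

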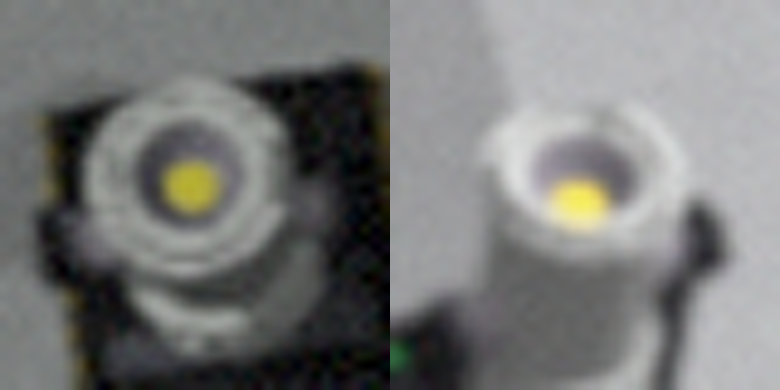

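The mouth crops put the hole at crop (190,172) in the top view and (586,183) in the scene view, which is about pixel (234.0,187.1) and (335.6,213.3). The rim ellipse has the same centre.

```bash
python3 - <<'E'
from h import *
r=lambda a:np.round(a,4)
for nm,a,b in(("hole",(335.6,213.3),(234.0,187.1)),("rim",(335.7,213.0),(233.8,187.6)),("bezel marksmid",(199.13,275.4),(366.63,205.64))):
    p,g=tri(a,b);print(nm,r(p),r(g))
print("scene@.1715",r(plane("scene",(335.6,213.3),.1715)),"top",r(plane("top",(234.0,187.1),.1715)))
print("bezel@.016",r(plane("scene",(199.13,275.4),.016)),r(plane("top",(366.63,205.64),.016)))
# base yaw from yellow border pixels in top
im=cv2.imread("pics/top0.png"); x,y,w,h=212,170,56,62
hs=cv2.cvtColor(im[y:y+h,x:x+w],cv2.COLOR_BGR2HSV); m=(hs[:,:,0]>15)&(hs[:,:,0]<35)&(hs[:,:,1]>90)
v,u=np.nonzero(m); P=np.array([plane("top",(a+x,b+y),.02)[:2] for a,b in zip(u,v)])
led=np.hypot(u+x-234,v+y-188)<8; P=P[~led]
g=(im[y:y+h,x:x+w].max(2)<70).astype(np.uint8)|(m&True).astype(np.uint8)
rc=cv2.minAreaRect(P.astype(np.float32)); print("yellow",len(P),rc)
# left and right edges
c=P.mean(0); 
for s in(1,-1):
    Q=P[(P[:,1]-c[1])*s>.03]; d=Q-Q.mean(0); vx=np.linalg.svd(d)[2][0]; vx*=np.sign(vx[0]); print("edge",len(Q),r(Q.mean(0)),np.degrees(np.arctan2(vx[1],vx[0])))
for px in((220,182),(254,177),(225,223),(260,219)): print(r(plane("top",px,.028)))
# tray yaw
m=(cv2.inRange(cv2.cvtColor(im,cv2.COLOR_BGR2HSV),(0,0,30),(179,255,85)))
m[:, :290]=0;m[:,395:]=0;m[:165]=0;m[248:]=0
c=max(cv2.findContours(m,cv2.RETR_EXTERNAL,cv2.CHAIN_APPROX_NONE)[0],key=cv2.contourArea)
Q=np.array([plane("top",q,.016)[:2] for q in c[:,0]],np.float32); print("tray",cv2.minAreaRect(Q))
s=env.state(); print(s["tcp_pos"],R0().as_matrix().round(3))
E
```

```text
hole [0.5676 0.1714 0.1711] 0.0022
rim [0.5662 0.1721 0.1706] 0.0026
bezel marksmid [ 0.5777 -0.2497  0.0118] 0.0038
scene@.1715 [0.568  0.1724 0.1715] top [0.5671 0.1703 0.1715]
bezel@.016 [ 0.5809 -0.2476  0.016 ] [ 0.5764 -0.2507  0.016 ]
yellow 154 ((0.561764657497406, 0.16929742693901062), (0.14915093779563904, 0.1157655417919159), 13.528887748718262)
edge 41 [0.5104 0.2051] 19.80088824284293
edge 45 [0.5309 0.1076] 7.480381145755662
[0.6205 0.2381 0.028 ]
[0.6454 0.1271 0.028 ]
[0.484  0.2083 0.028 ]
[0.505  0.0959 0.028 ]
tray ((0.5660006999969482, -0.1689750850200653), (0.19965921342372894, 0.2747238278388977), 3.964317798614502)
[ 0.18171984 -0.51878914  0.21816036] [[ 0.944  0.331 -0.   ]
 [ 0.331 -0.944  0.001]
 [ 0.    -0.001 -1.   ]]
```

```bash
cat >> h.py <<'E'
def go(p,yaw=None,s=None):
    "print the tool-frame row for a world TCP target, tool down with given yaw (deg)"
    s=env.state(); R=R0(); Y=np.arctan2(*R.as_matrix()[[1,0],0]) if yaw is None else np.radians(yaw)
    T=Ro.from_matrix(np.array([[np.cos(Y),np.sin(Y),0],[np.sin(Y),-np.cos(Y),0],[0,0,-1]]))
    print("t",np.round(R.inv().apply(np.array(p)-s["tcp_pos"]),4).tolist(),"r",np.round((R.inv()*T).as_rotvec(),3).tolist())
E
python3 -c "
from h import *
go([.5672,.1716,.225],19.3)"
```

```text
t [0.592, -0.5242, -0.0063] r [-0.001, -0.0, 0.0]
```

Request:
arm_command:
  deltas:
    - [0,0.0395,-0.035,0,0,0,0]
    - [0,0.079,-0.07,0,0,0,0]
    - [0,0.1185,-0.105,0,0,0,0]
    - [0,0.158,-0.14,0,0,0,0]
    - [0,0.197,-0.175,0,0,0,0]
  squeeze: 3

```text
time: 0.72
tcp_pos: [0.3103, -0.2872, 0.2185]
eef_rot: [-0.0, 0.986, 0.167, -0.0]
ft_force: [-0.4, -0.7, 0.0]
finger_gap: 0.093
grip_force: 0.0
```

Request:
arm_command:
  deltas:
    - [0,0.0395,-0.035,0,0,0,0]
    - [0,0.079,-0.07,0,0,0,0]
    - [0,0.1185,-0.105,0,0,0,0]
    - [0,0.158,-0.14,0,0,0,0]
    - [0,0.197,-0.175,0,0,0,0]

```text
time: 1.35
tcp_pos: [0.4385, -0.0568, 0.2186]
eef_rot: [0.0, 0.986, 0.168, -0.0]
ft_force: [1.0, -0.7, 0.1]
finger_gap: 0.0933
grip_force: 0.0
```

Request:
arm_command:
  deltas:
    - [0,0.0395,-0.035,0,0,0,0]
    - [0,0.079,-0.07,0,0,0,0]
    - [0,0.1185,-0.105,0,0,0,0]
    - [0,0.158,-0.14,0,0,0,0]
    - [0,0.198,-0.174,0,0,0,0]

```text
time: 1.98
tcp_pos: [0.5678, 0.1728, 0.2183]
eef_rot: [0.0, 0.986, 0.168, -0.0]
ft_force: [0.7, -0.3, 0.6]
finger_gap: 0.0932
grip_force: 0.0
```

```bash
python3 -c "
from h import *
print(env.state()['time'],env.state()['tcp_pos'])
go([.5672,.1716,.1733],19.3)"
```

```text
1.975 [0.56782189 0.17281217 0.21832531]
t [-0.001, 0.0009, 0.045] r [0.0, 0.001, 0.0]
```

Request:
arm_command:
  deltas:
    - [0,0,0,0.02,0,0,0]
    - [0,-0.001,0.001,0.0445,0,0,0]
    - [0.6,-0.001,0.001,0.0445,0,0,0]
    - [0.6,-0.001,0.001,0.0445,0,0,0]
    - [0.6,-0.001,0.001,0.0445,0,0,0]
  squeeze: 4

```text
time: 2.6
tcp_pos: [0.5672, 0.1699, 0.1752]
eef_rot: [-0.0, 0.986, 0.168, 0.001]
ft_force: [-0.9, 0.3, 0.0]
finger_gap: 0.0678
grip_force: 0.0
```

Request:
arm_command:
  deltas:
    - [0.6,0,0,0,0,0,0]
    - [0.6,0,0,0,0,0,0]
    - [0.6,0,0,0,0,0,0]
    - [0.6,0,0,0,0,0,0]
    - [0.6,0,0,0,0,0,0]

```text
time: 3.22
tcp_pos: [0.5668, 0.17, 0.1744]
eef_rot: [-0.0, 0.986, 0.168, 0.0]
ft_force: [-1.4, 1.1, 4.4]
finger_gap: 0.0499
grip_force: 4.0
```

```bash
python3 -c "
from h import *
s=env.state();print(s,R0().inv().apply(s['ft_force']))"
```

```text
{'time': 3.225, 'joint_positions': array([2.12600375e-01, 4.72626099e-01, 1.58458256e+00, 2.11334544e-04,
       1.08394385e+00, 1.44647672e+00]), 'dq': array([-4.07293307e-05, -5.93045006e-05,  1.87746307e-03, -1.20949675e-03,
       -1.98085837e-03, -2.20195738e-03]), 'effort': array([-1.04129590e+00, -5.35179949e+01, -2.65000874e+01, -4.26966073e-01,
       -2.00293567e-01, -1.30161911e-02]), 'tcp_pos': array([0.56684539, 0.16998472, 0.17439094]), 'eef_rot': array([-1.03020592e-04,  9.85852396e-01,  1.67615620e-01,  2.15736516e-04]), 'ft_force': array([-1.43661668,  1.0890497 ,  4.38264469]), 'wrist_torque': array([ 0.28196144,  0.12847913, -0.02913073]), 'grip_force': 4.000171047518961, 'finger_gap': 0.04988375142367772} [-0.99395909 -1.50321463 -4.38290569]
```

```bash
python3 -c "
from h import *
go([.5672,.1716,.172],49.3)"
```

```text
t [0.0009, -0.0014, 0.0024] r [-0.0, -0.0, -0.524]
```

Request:
arm_command:
  deltas:
    - [0.2,0,0,0,0,0,0]
    - [0.2,0,0,0,0,0,-0.18]
    - [0.2,0.001,-0.001,0.0015,0,0,-0.35]
    - [0.2,0.001,-0.001,0.0025,0,0,-0.524]
    - [0.2,0.001,-0.001,0.0025,0,0,-0.524]

```text
time: 3.85
tcp_pos: [0.5672, 0.1709, 0.1713]
eef_rot: [0.0, 0.909, 0.417, -0.0]
ft_force: [-0.2, -0.3, 0.0]
finger_gap: 0.0744
grip_force: 0.0
```

Request:
arm_command:
  deltas:
    - [0.6,0,0,0,0,0,0]
    - [0.6,0,0,0,0,0,0]
    - [0.6,0,0,0,0,0,0]
    - [0.6,0,0,0,0,0,0]
    - [0.6,0,0,0,0,0,0]

```text
time: 4.47
tcp_pos: [0.5664, 0.1719, 0.1715]
eef_rot: [-0.001, 0.909, 0.417, -0.001]
ft_force: [-5.2, 4.1, 1.2]
finger_gap: 0.0552
grip_force: 4.1
```

```bash
python3 -c "
from h import *
s=env.state();print(s['finger_gap'],s['grip_force'],s['tcp_pos'],R0().inv().apply(s['ft_force']),s['wrist_torque'])
go([.5672,.1716,.172],49.3)"
```

```text
0.05522747836616398 4.083871190270827 [0.56637583 0.17187986 0.17146485] [-0.30401921 -6.61487884 -1.17311286] [ 0.88536983  0.8631723  -0.01042323]
t [0.0003, 0.0008, -0.0005] r [-0.002, 0.001, -0.001]
```

```bash
python3 -c "
from h import *
go([.5656,.1726,.172],109.3)"
```

```text
t [0.0, -0.0011, -0.0005] r [-0.002, -0.001, -1.048]
```

Request:
arm_command:
  deltas:
    - [0.2,0,-0.0024,0,0,0,0]
    - [0.2,0,-0.0024,0,0,0,-0.18]
    - [0.2,0,-0.0024,0,0,0,-0.36]
    - [0.2,0,-0.0024,0,0,0,-0.54]
    - [0.2,0,-0.0024,0,0,0,-0.72]

```text
time: 5.1
tcp_pos: [0.5656, 0.1726, 0.1717]
eef_rot: [0.0, 0.702, 0.712, 0.0]
ft_force: [0.3, 0.4, -0.6]
finger_gap: 0.0745
grip_force: 0.0
```

Request:
arm_command:
  deltas:
    - [0.2,0,0,0,0,0,-0.18]
    - [0.2,0,0,0,0,0,-0.327]
    - [0.5,0,0,0,0,0,-0.327]
    - [0.5,0,0,0,0,0,-0.327]
    - [0.5,0,0,0,0,0,-0.327]

```text
time: 5.72
tcp_pos: [0.5662, 0.1728, 0.1719]
eef_rot: [0.001, 0.579, 0.815, 0.001]
ft_force: [3.9, 0.5, -1.1]
finger_gap: 0.0535
grip_force: 4.2
```

Request:
arm_command:
  deltas:
    - [0.5,0,0,0,0,0,0]
    - [0.5,0,0,0,0,0,0]
    - [0.5,0,0,0,0,0,0]
    - [0.5,0,0,0,0,0,0]
    - [0.5,0,0,0,0,0,0]

```text
time: 6.35
tcp_pos: [0.566, 0.1728, 0.1718]
eef_rot: [0.0, 0.579, 0.816, 0.001]
ft_force: [5.0, 1.4, -1.6]
finger_gap: 0.0532
grip_force: 4.2
```

```bash
python3 -c "
from h import *
s=env.state();print(s['finger_gap'],s['grip_force'],s['tcp_pos'],R0().inv().apply(s['ft_force']),s['wrist_torque'],R0().as_matrix().round(3))
go([.5656,.1726,.172],109.3)"
```

```text
0.0531630333099508 4.208596731417742 [0.56604751 0.1728179  0.17184194] [-0.36997168  5.15971599  1.60115362] [ 0.25285522 -1.05643509  0.01126468] [[-0.33   0.944  0.001]
 [ 0.944  0.33   0.   ]
 [-0.     0.001 -1.   ]]
t [-0.0001, -0.0005, -0.0002] r [0.001, 0.0, -0.0]
```

```bash
python3 -c "
from h import *
go([.5726,-.079,.0105],109.3)"
```

```text
t [-0.2398, -0.0772, 0.1613] r [0.001, 0.0, -0.0]
```

Request:
arm_command:
  deltas:
    - [0,0,0,0,0,0,0]
    - [0,0,0,-0.04,0,0,0]
    - [0,-0.05,-0.016,-0.04,0,0,0]
    - [0,-0.1,-0.032,-0.03,0,0,0]
    - [0,-0.15,-0.048,0.02,0,0,0]

```text
time: 6.98
tcp_pos: [0.5704, 0.0208, 0.1598]
eef_rot: [0.002, 0.579, 0.816, 0.001]
ft_force: [0.8, 0.1, -0.9]
finger_gap: 0.0923
grip_force: 0.0
```

Request:
arm_command:
  deltas:
    - [0,-0.045,-0.015,0.03,0,0,0]
    - [0,-0.09,-0.029,0.07,0,0,0]
    - [0,-0.09,-0.029,0.11,0,0,0]
    - [0,-0.09,-0.029,0.12,0,0,0]
    - [0,-0.09,-0.029,0.12,0,0,0]

```text
time: 7.6
tcp_pos: [0.5719, -0.0716, 0.0388]
eef_rot: [-0.0, 0.578, 0.816, -0.0]
ft_force: [-0.2, -0.1, 0.2]
finger_gap: 0.0932
grip_force: 0.0
```

```bash
python3 -c "
from h import *
print(env.state()['tcp_pos'],env.state()['time'])
go([.5726,-.079,.0108],109.3)
im=np.hstack([cv2.resize(env.camera(n)[:,:,::-1][y:y+72,x:x+96],(400,300),interpolation=cv2.INTER_CUBIC) for n,x,y in(('top',285,165),('scene',190,220))])
cv2.imwrite('pics/lens.png',im)"
```

```text
[ 0.57192705 -0.07156833  0.03883657] 7.6
t [-0.0072, -0.0018, 0.028] r [-0.001, -0.0, 0.001]
```

View pics/lens.png

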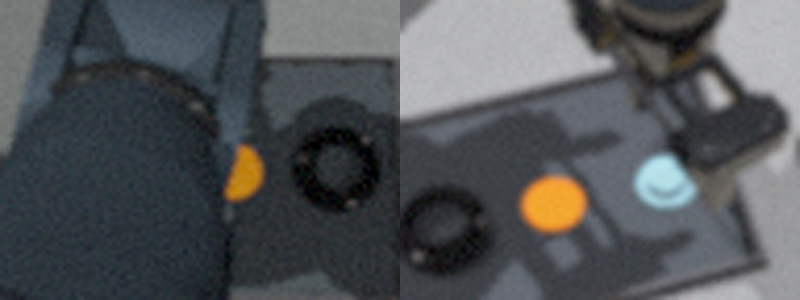

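The scene crop shows the lens at about crop (665,180), with the near finger beside it. I'll shift 7 mm along -y, lower and pinch.

Request:
arm_command:
  deltas:
    - [0,-0.0072,-0.001,0.01,0,0,0]
    - [0,-0.0072,-0.001,0.028,0,0,0]
    - [0.8,-0.0072,-0.001,0.028,0,0,0]
    - [0.8,-0.0072,-0.001,0.028,0,0,0]
    - [0.8,-0.0072,-0.001,0.028,0,0,0]
  squeeze: 4

```text
time: 8.32
tcp_pos: [0.5737, -0.0791, 0.0108]
eef_rot: [0.0, 0.578, 0.816, 0.0]
ft_force: [0.1, 0.4, -0.1]
finger_gap: 0.0676
grip_force: 0.0
```

Request:
arm_command:
  deltas:
    - [0.8,0,0,0,0,0,0]
    - [0.8,0,0,0,0,0,0]
    - [0.4,0,0,0,0,0,0]
    - [0.4,0,0,0,0,0,0]
    - [0.4,0,0,0,0,0,0.17]

```text
time: 8.95
tcp_pos: [0.5734, -0.0791, 0.0105]
eef_rot: [-0.0, 0.647, 0.763, -0.0]
ft_force: [0.8, -0.3, 0.4]
finger_gap: 0.0557
grip_force: 0.0
```

Request:
arm_command:
  deltas:
    - [0.8,0,0,0,0,0,0]
    - [0.8,0,0,0,0,0,0]
    - [0.8,0,0,0,0,0,0]
    - [0.8,0,0,0,0,0,0]
    - [0.8,0,0,0,0,0,0]

```text
time: 9.57
tcp_pos: [0.5734, -0.0792, 0.0105]
eef_rot: [-0.0, 0.645, 0.764, -0.0]
ft_force: [0.1, 0.3, -0.2]
finger_gap: 0.0296
grip_force: 4.0
```

Request:
arm_command:
  deltas:
    - [0.5,0,0,0,0,0,0]
    - [0.5,0,0,0,0,0,0.1]
    - [0.5,0,0,0,0,0,0.28]
    - [0.5,0,0,0,0,0,0.46]
    - [0.5,0,0,0,0,0,0.64]

```text
time: 10.2
tcp_pos: [0.5734, -0.0791, 0.0105]
eef_rot: [-0.0, 0.855, 0.519, -0.0]
ft_force: [-0.5, 0.0, 0.3]
finger_gap: 0.0467
grip_force: 0.0
```

Request:
arm_command:
  deltas:
    - [0.5,0,0,0,0,0,0.18]
    - [0.5,0,0,0,0,0,0.36]
    - [0.5,0,0,0,0,0,0.54]
    - [0.5,0,0,0,0,0,0.72]
    - [0.8,0,0,0,0,0,0.76]

```text
time: 10.82
tcp_pos: [0.5735, -0.0792, 0.0106]
eef_rot: [0.0, 0.986, 0.167, 0.0]
ft_force: [-0.7, 0.3, -0.4]
finger_gap: 0.0405
grip_force: 0.0
```

Request:
arm_command:
  deltas:
    - [0.8,0,0,0,0,0,0]
    - [0.8,0,0,0,0,0,0]
    - [0.8,0,0,0,0,0,0]
    - [0.8,0,0,0,0,0,0]
    - [0.8,0,0,0,0,0,0]
  squeeze: 12

```text
time: 11.45
tcp_pos: [0.5735, -0.0792, 0.0105]
eef_rot: [-0.0, 0.986, 0.168, 0.0]
ft_force: [-0.2, -0.1, 0.1]
finger_gap: 0.0297
grip_force: 12.0
```

```bash
python3 -c "
from h import *
s=env.state();print(s['finger_gap'],s['grip_force'],s['tcp_pos'],s['ft_force'],R0().as_matrix().round(3))
go([.566,.1731,.1815],19.3)"
```

```text
0.02971381978741208 11.999858915805817 [ 0.57346575 -0.07916554  0.0105343 ] [-0.21790723 -0.05358328  0.0753815 ] [[ 0.943  0.332  0.   ]
 [ 0.332 -0.943  0.   ]
 [ 0.    -0.    -1.   ]]
t [0.0766, -0.2405, -0.171] r [-0.0, -0.0, 0.001]
```

Request:
arm_command:
  deltas:
    - [0.8,0,0,-0.04,0,0,0]
    - [0.8,0,0,-0.09,0,0,0]
    - [0.8,0,0,-0.14,0,0,0]
    - [0.8,0.008,-0.024,-0.18,0,0,0]
    - [0.8,0.023,-0.072,-0.19,0,0,0]

```text
time: 12.08
tcp_pos: [0.5724, -0.0039, 0.2034]
eef_rot: [0.001, 0.986, 0.167, 0.002]
ft_force: [1.3, 0.4, -0.9]
finger_gap: 0.0297
grip_force: 12.0
```

Request:
arm_command:
  deltas:
    - [0.8,0.013,-0.042,0,0,0,0]
    - [0.8,0.026,-0.084,0,0,0,0]
    - [0.8,0.039,-0.126,0,0,0,0]
    - [0.8,0.052,-0.165,0,0,0,0]
    - [0.8,0.0536,-0.1685,0,0,0,0]

```text
time: 12.7
tcp_pos: [0.5656, 0.1752, 0.2004]
eef_rot: [-0.0, 0.986, 0.17, -0.0]
ft_force: [-0.2, 0.1, -1.2]
finger_gap: 0.0293
grip_force: 12.0
```

```bash
python3 -c "
from h import *
s=env.state();print(s['finger_gap'],s['grip_force'],s['tcp_pos'],s['ft_force'])
go([.566,.1731,.178],19.3)"
```

```text
0.02926314660756414 12.000128477811813 [0.56559335 0.17520415 0.20036619] [-0.17307932  0.11662078 -1.22066843]
t [-0.0003, 0.0021, 0.0224] r [-0.0, 0.0, 0.004]
```

Request:
arm_command:
  deltas:
    - [0.8,0,0,0.006,0,0,0]
    - [0.8,0,0,0.012,0,0,0]
    - [0.8,0,0,0.015,0,0,0]
    - [0.8,0,0,0.015,0,0,0]
    - [0.8,0,0,0.015,0,0,0]

```text
time: 13.32
tcp_pos: [0.5662, 0.1729, 0.1857]
eef_rot: [0.0, 0.986, 0.168, 0.0]
ft_force: [0.8, -0.8, -1.2]
finger_gap: 0.0295
grip_force: 12.0
```

```bash
python3 -c "
from h import *
s=env.state();print(s['finger_gap'],s['tcp_pos'],s['ft_force'])
go([.566,.1731,.178],19.3)"
```

```text
0.02953267872573962 [0.56617148 0.17291105 0.18568243] [ 0.81811884 -0.76885566 -1.15464821]
t [-0.0001, -0.0002, 0.0077] r [0.0, -0.0, 0.001]
```

Request:
arm_command:
  deltas:
    - [0.8,0,0,0.003,0,0,0]
    - [0.8,0,0,0.005,0,0,0]
    - [0.8,0,0,0.0065,0,0,0]
    - [0.8,0,0,0.0077,0,0,0]
    - [0.8,0,0,0.008,0,0,0]

```text
time: 13.95
tcp_pos: [0.5667, 0.1726, 0.1786]
eef_rot: [0.001, 0.986, 0.168, 0.001]
ft_force: [-2.0, -5.1, 9.5]
finger_gap: 0.0295
grip_force: 13.7
```

```bash
python3 -c "
from h import *
s=env.state();print(s['finger_gap'],s['tcp_pos'],s['ft_force'],s['wrist_torque'])
go([.566,.1731,.178],19.3)"
```

```text
0.02949404388015868 [0.56665198 0.17260076 0.17858337] [-1.96402136 -5.07435877  9.46272326] [-0.69464308  0.2568194   0.0544442 ]
t [-0.0005, -0.0007, 0.0006] r [0.001, -0.001, 0.001]
```

Request:
arm_command:
  deltas:
    - [0.8,0,0,-0.0005,0,0,0]
    - [0.62,0,0,-0.0005,0,0,0]
    - [0.62,0,0,-0.0005,0,0,0]
    - [0.62,0,0,-0.0005,0,0,0]
    - [0.62,0,0,-0.0005,0,0,0]

```text
time: 14.58
tcp_pos: [0.5667, 0.1729, 0.1787]
eef_rot: [0.0, 0.986, 0.168, 0.001]
ft_force: [1.4, -3.7, 5.7]
finger_gap: 0.0351
grip_force: 3.0
```

```bash
python3 -c "
from h import *
s=env.state();print(s['finger_gap'],s['tcp_pos'],s['ft_force'],s['wrist_torque'])
go([.566,.1731,.178],19.3)"
```

```text
0.035145167167751463 [0.56665704 0.17286373 0.17868786] [ 1.37440624 -3.71070741  5.65637153] [-0.6584988  -0.07123684  0.01241907]
t [-0.0005, -0.0004, 0.0007] r [0.001, -0.002, 0.001]
```

Request:
arm_command:
  deltas:
    - [0.5,0,0,0,0,0,0]
    - [0.4,0,0,0,0,0,0]
    - [0.4,0,0,-0.02,0,0,0]
    - [0.4,0,0,-0.06,0,0,0]
    - [0,0,0.01,-0.12,0,0,0]

```text
time: 15.2
tcp_pos: [0.5683, 0.1641, 0.2976]
eef_rot: [-0.0, 0.986, 0.169, -0.002]
ft_force: [1.0, 0.9, -0.0]
finger_gap: 0.062
grip_force: 0.0
```

Request:
arm_command:
  deltas:
    - [0,-0.02,0.06,0,0,0,0]
    - [0,-0.04,0.12,0,0,0,0]
    - [0,-0.06,0.18,0,0,0,0]
    - [0,-0.08,0.22,0,0,0,0]
    - [0,-0.09,0.25,0,0,0,0]

```text
time: 15.82
tcp_pos: [0.5667, -0.1038, 0.2976]
eef_rot: [-0.0, 0.986, 0.167, -0.0]
ft_force: [-0.1, 0.4, 0.4]
finger_gap: 0.0928
grip_force: 0.0
```

```bash
python3 -c "
from h import *
im=np.hstack([cv2.resize(env.camera(n)[:,:,::-1][y:y+40,x:x+40],(390,390),interpolation=cv2.INTER_CUBIC) for n,x,y in(('top',215,170),('scene',316,195))])
cv2.imwrite('pics/placed.png',im);print(env.state()['tcp_pos'])"
```

```text
[ 0.56696626 -0.10431705  0.2974609 ]
```

View pics/placed.png

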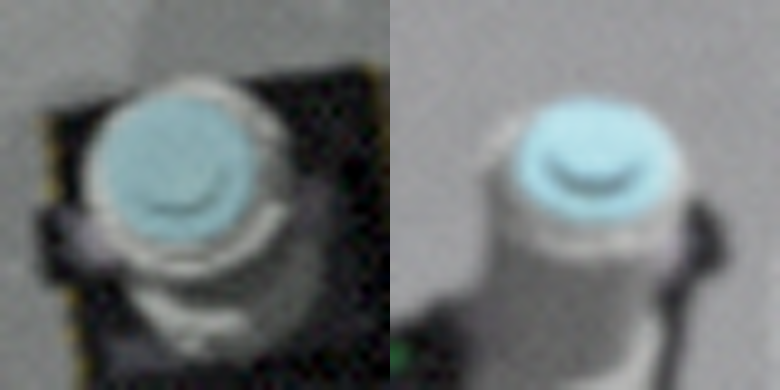

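The lens sits too far over to +y (right of the rim in the scene crop, left in the top crop) and seems to rest on the rim on that side. I'll measure the offset.

```bash
python3 - <<'E'
from h import *
r=lambda a:np.round(a,4)
uv={}
for n,(x,y) in(("top",(215,170)),("scene",(316,195))):
    im=env.camera(n)[:,:,::-1][y:y+40,x:x+40]; big=cv2.resize(im,None,fx=4,fy=4,interpolation=cv2.INTER_CUBIC)
    h=cv2.cvtColor(big,cv2.COLOR_BGR2HSV); m=((h[:,:,0]>80)&(h[:,:,0]<110)&(h[:,:,1]>40)).astype(np.uint8)
    c=max(cv2.findContours(m,cv2.RETR_EXTERNAL,cv2.CHAIN_APPROX_NONE)[0],key=cv2.contourArea)
    e=cv2.fitEllipse(c); uv[n]=np.array(e[0])/4+[x-.375,y-.375]; print(n,uv[n],np.array(e[1])/4,e[2])
p,g=tri(uv["scene"],uv["top"]);print("lens",r(p),r(g))
for z in(.1765,.179,.182): print(z,r(plane("scene",uv["scene"],z)),r(plane("top",uv["top"],z)))
E
```

```text
top [233.11063385 187.07540321] [14.20042515 14.82735157] 110.00145721435547
scene [336.06156921 211.145401  ] [12.26912212 15.06670761] 96.39749908447266
lens [0.5655 0.1729 0.178 ] 0.0019
0.1765 [0.5644 0.1745 0.1765] [0.5657 0.1722 0.1765]
0.179 [0.5664 0.1735 0.179 ] [0.565  0.1718 0.179 ]
0.182 [0.5687 0.1723 0.182 ] [0.5642 0.1714 0.182 ]
```

```bash
python3 -c "
from h import *
go([.5665,.1729,.1805],19.3)"
```

```text
t [0.0903, -0.2593, 0.1173] r [-0.001, 0.0, 0.0]
```

Request:
arm_command:
  deltas:
    - [0.2,0.02,-0.058,0,0,0,0]
    - [0.3,0.04,-0.116,0,0,0,0]
    - [0.35,0.06,-0.174,0.01,0,0,0]
    - [0.35,0.08,-0.23,0.04,0,0,0]
    - [0.35,0.09,-0.259,0.07,0,0,0]
  squeeze: 4

```text
time: 16.65
tcp_pos: [0.5655, 0.1762, 0.2274]
eef_rot: [-0.0, 0.985, 0.17, 0.0]
ft_force: [0.9, -0.4, -0.7]
finger_gap: 0.0607
grip_force: 0.0
```

Request:
arm_command:
  deltas:
    - [0.35,0,0,0.02,0,0,0]
    - [0.35,0,0,0.04,0,0,0]
    - [0.35,0,0,0.0475,0,0,0]
    - [0.8,0,0,0.0475,0,0,0]
    - [0.8,0,0,0.0475,0,0,0]

```text
time: 17.27
tcp_pos: [0.5667, 0.1725, 0.1814]
eef_rot: [-0.0, 0.986, 0.168, 0.001]
ft_force: [-0.4, -0.7, -0.0]
finger_gap: 0.0451
grip_force: 0.0
```

Request:
arm_command:
  deltas:
    - [0.8,0,0,0,0,0,0]
    - [0.8,0,0,0,0,0,0]
    - [0.8,0,0,0,0,0,0]
    - [0.8,0,0,0,0,0,0]
    - [0.8,0,0,0,0,0,0]

```text
time: 17.9
tcp_pos: [0.5666, 0.1721, 0.1808]
eef_rot: [0.0, 0.986, 0.168, 0.0]
ft_force: [-0.1, -2.0, 3.7]
finger_gap: 0.0299
grip_force: 4.0
```

```bash
python3 -c "
from h import *
s=env.state();print(s['finger_gap'],s['tcp_pos'],R0().inv().apply(s['ft_force']),s['wrist_torque'])
go([.5665,.1729,.1805],19.3)"
```

```text
0.029913014093808185 [0.56656892 0.172124   0.18077854] [-0.78975425  1.8635642  -3.72386981] [-0.23726969 -0.08315077 -0.01960296]
t [0.0002, -0.0008, 0.0003] r [0.0, -0.001, 0.001]
```

Request:
arm_command:
  deltas:
    - [0.8,0,0.0007,0,0,0,0]
    - [0.8,0,0.0014,0,0,0,0]
    - [0.8,0,0.0014,0.0007,0,0,0]
    - [0.8,0,0.0014,0.0014,0,0,0]
    - [0.8,0,0.0014,0.0014,0,0,0]

```text
time: 18.52
tcp_pos: [0.5667, 0.1709, 0.179]
eef_rot: [-0.0, 0.986, 0.168, -0.0]
ft_force: [-0.5, 0.7, 1.2]
finger_gap: 0.0295
grip_force: 4.0
```

```bash
python3 -c "
from h import *
s=env.state();print(s['finger_gap'],s['tcp_pos'],R0().inv().apply(s['ft_force']),s['wrist_torque'])"
```

```text
0.029489634562666216 [0.56673652 0.17088178 0.17898969] [-0.23295477 -0.87263237 -1.23952715] [ 0.21779035  0.01999014 -0.02387251]
```

Request:
arm_command:
  deltas:
    - [0.8,0,0,0.0005,0,0,0]
    - [0.8,0,0,0.001,0,0,0]
    - [0.8,0,0,0.0017,0,0,0]
    - [0.8,0,0,0.0017,0,0,0]
    - [0.8,0,0,0.0017,0,0,0]

```text
time: 19.15
tcp_pos: [0.5669, 0.171, 0.1777]
eef_rot: [-0.0, 0.986, 0.168, 0.0]
ft_force: [-0.8, 1.6, 5.3]
finger_gap: 0.0299
grip_force: 4.0
```

```bash
python3 -c "
from h import *
s=env.state();print(s['finger_gap'],s['tcp_pos'],R0().inv().apply(s['ft_force']),s['wrist_torque'])"
```

```text
0.029859546938458846 [0.56694408 0.17096907 0.17766244] [-0.26134007 -1.78823819 -5.27943267] [ 0.31850228  0.10827086 -0.04874772]
```

Request:
arm_command:
  deltas:
    - [0.6,0,0,0,0,0,0]
    - [0.4,0,0,0,0,0,0]
    - [0.4,0,0,-0.015,0,0,0]
    - [0.3,0,0,-0.06,0,0,0]
    - [0,0,0.03,-0.08,0,0,0]

```text
time: 19.77
tcp_pos: [0.5773, 0.1435, 0.2609]
eef_rot: [-0.0, 0.986, 0.169, 0.002]
ft_force: [0.5, -0.7, 0.2]
finger_gap: 0.0701
grip_force: 0.0
```

Request:
arm_command:
  deltas:
    - [0,-0.02,0.058,0,0,0,-0.18]
    - [0,-0.04,0.116,0,0,0,-0.36]
    - [0,-0.06,0.174,0,0,0,-0.54]
    - [0,-0.08,0.232,0,0,0,-0.71]
    - [0,-0.1,0.29,0,0,0,-0.885]

```text
time: 20.4
tcp_pos: [0.5785, -0.1536, 0.2586]
eef_rot: [0.0, 0.82, 0.573, 0.0]
ft_force: [0.8, 0.4, 0.2]
finger_gap: 0.0931
grip_force: 0.0
```

```bash
python3 - <<'E'
from h import *
r=lambda a:np.round(a,4)
uv={};ims=[]
for n,(x,y) in(("top",(215,170)),("scene",(316,195))):
    im=env.camera(n)[:,:,::-1][y:y+40,x:x+40]; ims.append(cv2.resize(im,(390,390),interpolation=cv2.INTER_CUBIC)); big=cv2.resize(im,None,fx=4,fy=4,interpolation=cv2.INTER_CUBIC)
    h=cv2.cvtColor(big,cv2.COLOR_BGR2HSV); m=((h[:,:,0]>80)&(h[:,:,0]<110)&(h[:,:,1]>40)).astype(np.uint8)
    c=max(cv2.findContours(m,cv2.RETR_EXTERNAL,cv2.CHAIN_APPROX_NONE)[0],key=cv2.contourArea)
    e=cv2.fitEllipse(c); uv[n]=np.array(e[0])/4+[x-.375,y-.375]; print(n,uv[n],np.array(e[1])/4,e[2])
p,g=tri(uv["scene"],uv["top"]);print("lens",r(p),r(g))
cv2.imwrite("pics/placed2.png",np.hstack(ims)); s=env.state(); print(s["tcp_pos"],s["time"])
go([.5785,-.249,.0225],70)
E
```

```text
top [233.57414055 187.108078  ] [14.03050709 14.68678474] 76.94666290283203
scene [335.51149178 211.7131424 ] [11.69415092 14.46738911] 99.77086639404297
lens [0.5659 0.1715 0.1763] 0.0014
[ 0.57827977 -0.15659456  0.25824144] 20.5
t [-0.0863, 0.032, 0.2359] r [0.001, 0.001, -0.005]
```

View pics/placed2.png

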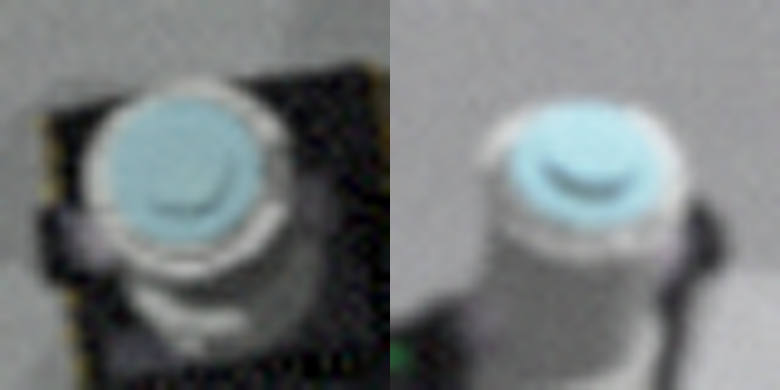

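The lens now sits lower (triangulated centre 176.3 mm against 178 mm) and is centred in the rim in both views, so I take it as seated. Next is the bezel.

Request:
arm_command:
  deltas:
    - [0,-0.03,0.01,0.06,0,0,0]
    - [0,-0.06,0.02,0.12,0,0,0]
    - [0,-0.0835,0.031,0.175,0,0,0]
    - [0,-0.0835,0.031,0.185,0,0,0]
    - [0,-0.0835,0.031,0.185,0,0,0]

```text
time: 21.12
tcp_pos: [0.5787, -0.2401, 0.0727]
eef_rot: [-0.0, 0.821, 0.57, -0.0]
ft_force: [-0.0, 0.4, 0.5]
finger_gap: 0.0926
grip_force: 0.0
```

```bash
python3 -c "
from h import *
print(env.state()['tcp_pos'])
go([.5785,-.249,.0225],70)"
```

```text
[ 0.5787101  -0.24007504  0.0727305 ]
t [-0.0084, 0.003, 0.0502] r [-0.001, -0.0, -0.008]
```

Request:
arm_command:
  deltas:
    - [0,-0.0084,0.003,0.025,0,0,-0.008]
    - [0,-0.0084,0.003,0.05,0,0,-0.008]
    - [0,-0.0084,0.003,0.05,0,0,-0.008]
    - [0.6,-0.0084,0.003,0.05,0,0,-0.008]
    - [0.6,-0.0084,0.003,0.05,0,0,-0.008]
  squeeze: 5

```text
time: 21.75
tcp_pos: [0.5794, -0.2497, 0.0242]
eef_rot: [0.001, 0.819, 0.574, 0.001]
ft_force: [-0.7, 0.4, -0.1]
finger_gap: 0.0774
grip_force: 0.0
```

Request:
arm_command:
  deltas:
    - [0.6,0,0,0,0,0,0]
    - [0.6,0,0,0,0,0,0]
    - [0.6,0,0,0,0,0,0]
    - [0.6,0,0,0,0,0,0]
    - [0.25,0,0,0,0,0,0]

```text
time: 22.38
tcp_pos: [0.5784, -0.2496, 0.0224]
eef_rot: [-0.0, 0.819, 0.574, -0.0]
ft_force: [0.5, -0.3, -0.8]
finger_gap: 0.0588
grip_force: 0.0
```

Request:
arm_command:
  deltas:
    - [0.25,0,0,0,0,0,-0.1]
    - [0.25,0,0,0,0,0,-0.28]
    - [0.25,0,0,0,0,0,-0.46]
    - [0.25,0,0,0,0,0,-0.64]
    - [0.25,0,0,0,0,0,-0.82]

```text
time: 23.0
tcp_pos: [0.5783, -0.2496, 0.0223]
eef_rot: [-0.0, 0.52, 0.854, -0.0]
ft_force: [0.4, -0.3, -0.8]
finger_gap: 0.0699
grip_force: 0.0
```

Request:
arm_command:
  deltas:
    - [0.25,0,0,0,0,0,-0.18]
    - [0.25,0,0,0,0,0,-0.36]
    - [0.25,0,0,0,0,0,-0.54]
    - [0.25,0,0,0,0,0,-0.72]
    - [0.6,0,0,0,0,0,-0.75]

```text
time: 23.62
tcp_pos: [0.5784, -0.2496, 0.0223]
eef_rot: [-0.0, 0.174, 0.985, 0.0]
ft_force: [0.1, -0.0, 0.2]
finger_gap: 0.0641
grip_force: 0.0
```

Request:
arm_command:
  deltas:
    - [0.6,0,0,0,0,0,0]
    - [0.6,0,0,0,0,0,0]
    - [0.6,0,0,0,0,0,0]
    - [0.6,0,0,0,0,0,0]
    - [0.6,0,0,0,0,0,0]
  squeeze: 25

```text
time: 24.25
tcp_pos: [0.5784, -0.2496, 0.0224]
eef_rot: [-0.0, 0.174, 0.985, 0.0]
ft_force: [0.1, 0.3, -0.2]
finger_gap: 0.0517
grip_force: 25.0
```

```bash
python3 -c "
from h import *
s=env.state();print(s['finger_gap'],s['grip_force'],s['tcp_pos'],s['ft_force'])
M=R0().as_matrix();print(np.degrees(np.arctan2(M[1,0],M[0,0])))
go([.5668,.1711,.215],108)"
```

```text
0.05170395449050651 24.999973811209202 [ 0.57839343 -0.24960917  0.02240291] [ 0.12943251  0.28883234 -0.21406905]
159.95938711198139
t [0.1551, 0.3913, -0.1926] r [0.0, -0.0, 0.907]
```

Request:
arm_command:
  deltas:
    - [0.6,0,0,-0.05,0,0,0]
    - [0.6,0,0,-0.11,0,0,0]
    - [0.6,0,0,-0.17,0,0,0]
    - [0.6,0.01,0.03,-0.21,0,0,0]
    - [0.6,0.031,0.078,-0.21,0,0,0]

```text
time: 24.88
tcp_pos: [0.5772, -0.1661, 0.2358]
eef_rot: [0.003, 0.175, 0.985, -0.001]
ft_force: [0.0, 1.0, -1.3]
finger_gap: 0.0516
grip_force: 25.0
```

Request:
arm_command:
  deltas:
    - [0.6,0.02,0.05,0,0,0,0.17]
    - [0.6,0.04,0.1,0,0,0,0.34]
    - [0.6,0.06,0.15,0,0,0,0.51]
    - [0.6,0.08,0.2,0,0,0,0.68]
    - [0.6,0.095,0.24,0,0,0,0.85]

```text
time: 25.5
tcp_pos: [0.5685, 0.0943, 0.2325]
eef_rot: [-0.0, 0.566, 0.824, 0.0]
ft_force: [0.7, -0.4, -1.0]
finger_gap: 0.0518
grip_force: 25.0
```

```bash
python3 -c "
from h import *
s=env.state();print(s['finger_gap'],s['grip_force'],s['tcp_pos'],s['ft_force'])
go([.5668,.1711,.215],107.6)"
```

```text
0.05184714290106188 24.992030239664018 [0.56850891 0.09431304 0.23250882] [ 0.71915402 -0.40602582 -0.97197997]
t [0.0723, 0.0259, 0.0175] r [0.0, -0.0, 0.059]
```

Request:
arm_command:
  deltas:
    - [0.6,0.04,0.014,0,0,0,0.062]
    - [0.6,0.0735,0.026,0,0,0,0.062]
    - [0.6,0.0735,0.026,0.015,0,0,0.062]
    - [0.6,0.0735,0.026,0.025,0,0,0.062]
    - [0.6,0.0735,0.026,0.025,0,0,0.062]

```text
time: 26.12
tcp_pos: [0.5661, 0.1691, 0.2063]
eef_rot: [-0.001, 0.59, 0.807, -0.001]
ft_force: [-0.1, -0.1, -1.0]
finger_gap: 0.0519
grip_force: 25.0
```

```bash
python3 -c "
from h import *
s=env.state();print(s['finger_gap'],s['grip_force'],s['tcp_pos'],s['ft_force'])
go([.5668,.1711,.1854],107.6)"
```

```text
0.05185438989795546 24.999809036962688 [0.5660735  0.1691342  0.20630724] [-0.06800941 -0.12425899 -0.97976041]
t [0.0017, 0.0013, 0.0209] r [-0.002, -0.0, 0.001]
```

Request:
arm_command:
  deltas:
    - [0.6,0.0017,0.0013,0.002,0,0,0]
    - [0.6,0.0017,0.0013,0.006,0,0,0]
    - [0.6,0.0017,0.0013,0.01,0,0,0]
    - [0.6,0.0017,0.0013,0.014,0,0,0]
    - [0.6,0.0017,0.0013,0.014,0,0,0]

```text
time: 26.75
tcp_pos: [0.567, 0.1722, 0.1931]
eef_rot: [-0.0, 0.59, 0.808, -0.0]
ft_force: [-0.5, -0.4, -0.7]
finger_gap: 0.0517
grip_force: 25.0
```

```bash
python3 -c "
from h import *
s=env.state();print(s['finger_gap'],s['grip_force'],s['tcp_pos'],s['ft_force'],s['wrist_torque'])
go([.5668,.1711,.1854],107.6)"
```

```text
0.05170623119387845 24.999931608326733 [0.56701044 0.17218388 0.19307654] [-0.47827047 -0.44682915 -0.7451721 ] [-0.02573544 -0.11841299  0.02930535]
t [-0.001, -0.0005, 0.0077] r [-0.001, -0.0, 0.002]
```

Request:
arm_command:
  deltas:
    - [0.6,-0.001,-0.0005,0.001,0,0,0]
    - [0.6,-0.001,-0.0005,0.002,0,0,0]
    - [0.6,-0.001,-0.0005,0.003,0,0,0]
    - [0.6,-0.001,-0.0005,0.004,0,0,0]
    - [0.6,-0.001,-0.0005,0.005,0,0,0]

```text
time: 27.38
tcp_pos: [0.5669, 0.171, 0.1884]
eef_rot: [-0.0, 0.59, 0.808, -0.0]
ft_force: [-1.7, -2.4, 0.9]
finger_gap: 0.0519
grip_force: 25.0
```

```bash
python3 -c "
from h import *
s=env.state();print(s['finger_gap'],s['grip_force'],s['tcp_pos'],s['ft_force'],s['wrist_torque'])
go([.5668,.1711,.1854],107.6)"
```

```text
0.05191633116637044 25.000473093241453 [0.566879   0.17096559 0.18841025] [-1.74259573 -2.37526891  0.8523208 ] [-0.46873375  0.23728789 -0.00151415]
t [0.0002, -0.0, 0.003] r [-0.0, 0.0, 0.002]
```

Request:
arm_command:
  deltas:
    - [0.6,-0.0003,-0.0004,0,0,0,0]
    - [0.6,-0.0003,-0.0004,0.001,0,0,0]
    - [0.6,-0.0003,-0.0004,0.002,0,0,0]
    - [0.6,-0.0003,-0.0004,0.003,0,0,0]
    - [0.6,-0.0003,-0.0004,0.003,0,0,0]

```text
time: 28.0
tcp_pos: [0.5666, 0.1707, 0.1853]
eef_rot: [-0.0, 0.59, 0.808, -0.0]
ft_force: [-1.8, -1.3, -1.8]
finger_gap: 0.0518
grip_force: 25.0
```

```bash
python3 -c "
from h import *
s=env.state();print(s['finger_gap'],s['grip_force'],s['tcp_pos'],s['ft_force'],s['wrist_torque'])
go([.5668,.1711,.1854],107.6)"
```

```text
0.05183580923168444 24.999869191087782 [0.56658599 0.17067568 0.18528341] [-1.84033502 -1.26135091 -1.80133402] [-0.33861111  0.25048487  0.01308443]
t [0.0003, 0.0003, -0.0001] r [-0.0, 0.0, 0.002]
```

Request:
arm_command:
  deltas:
    - [0.6,-0.0001,-0.0002,0.0003,0,0,0.17]
    - [0.6,-0.0001,-0.0002,0.0006,0,0,0.34]
    - [0.6,-0.0001,-0.0002,0.0009,0,0,0.51]
    - [0.6,-0.0001,-0.0002,0.0012,0,0,0.68]
    - [0.6,-0.0001,-0.0002,0.0015,0,0,0.85]
  squeeze: 40

```text
time: 28.62
tcp_pos: [0.5667, 0.1705, 0.1839]
eef_rot: [0.0, 0.872, 0.49, 0.0]
ft_force: [0.6, -0.8, -1.1]
finger_gap: 0.0515
grip_force: 40.0
```

```bash
cat > st.py <<'E'
from h import *
s=env.state();M=R0().as_matrix();print(s['time'],s['finger_gap'],s['grip_force'],s['tcp_pos'].round(4),s['ft_force'].round(1),s['wrist_torque'].round(2),"yaw",np.degrees(np.arctan2(M[1,0],M[0,0])).round(1))
E
python3 st.py
```

```text
28.625 0.05150736079782962 39.99254873022437 [0.5667 0.1705 0.1839] [ 0.6 -0.8 -1.1] [-0.31  0.02 -0.06] yaw 58.7
```

Request:
arm_command:
  deltas:
    - [0.6,0,0,0.0004,0,0,0.14]
    - [0.6,0,0,0.0008,0,0,0.28]
    - [0.6,0,0,0.0012,0,0,0.42]
    - [0.6,0,0,0.0016,0,0,0.56]
    - [0.6,0,0,0.0018,0,0,0.7]

```text
time: 29.25
tcp_pos: [0.5665, 0.1704, 0.1818]
eef_rot: [0.0, 0.987, 0.162, -0.0]
ft_force: [-1.4, -0.4, -2.8]
finger_gap: 0.0511
grip_force: 40.0
```

```bash
python3 st.py
```

```text
29.25 0.05113283663182095 39.99381978996098 [0.5665 0.1704 0.1818] [-1.4 -0.4 -2.8] [-0.33  0.14  0.04] yaw 18.7
```

Request:
arm_command:
  deltas:
    - [0.6,0,0,0.0002,0,0,0.05]
    - [0.6,0,0,0.0003,0,0,0.1]
    - [0.6,0,0,0.0003,0,0,0.15]
    - [0.6,0,0,0.0003,0,0,0.2]
    - [0.6,0,0,0.0003,0,0,0.25]

```text
time: 29.88
tcp_pos: [0.5665, 0.1703, 0.1814]
eef_rot: [0.0, 0.999, 0.04, -0.0]
ft_force: [-0.8, -2.4, -2.7]
finger_gap: 0.0514
grip_force: 40.0
```

```bash
python3 st.py
```

```text
29.875 0.05141421151597416 39.999126233160496 [0.5665 0.1703 0.1814] [-0.8 -2.4 -2.7] [-0.44  0.06  0.9 ] yaw 4.6
```

Request:
arm_command:
  deltas:
    - [0.6,0,0,0,0,0,0.04]
    - [0.6,0,0,0,0,0,0.08]
    - [0.6,0,0,0,0,0,0.12]
    - [0.6,0,0,0,0,0,0.16]
    - [0.6,0,0,0,0,0,0.2]
  squeeze: 60

```text
time: 30.5
tcp_pos: [0.5667, 0.1701, 0.1813]
eef_rot: [0.001, 0.998, -0.06, 0.0]
ft_force: [0.7, -4.7, -5.4]
finger_gap: 0.0509
grip_force: 60.0
```

```bash
python3 st.py; python3 - <<'E'
from h import *
E
```

```text
30.5 0.050939324921604745 60.00088904052973 [0.5667 0.1701 0.1813] [ 0.7 -4.7 -5.4] [-0.46 -0.2   1.29] yaw -6.8
```

Request:
arm_command:
  deltas:
    - [0.3,0,0,0,0,0,0.2]
    - [0.2,0,0,0,0,0,0.2]
    - [0,0,0,-0.01,0,0,0.2]
    - [0,0,0,-0.05,0,0,0.2]
    - [0,-0.04,0,-0.09,0,0,0.2]

```text
time: 31.12
tcp_pos: [0.5276, 0.1752, 0.2733]
eef_rot: [-0.0, 0.987, -0.158, 0.0]
ft_force: [-0.3, 0.4, 0.2]
finger_gap: 0.0919
grip_force: 0.0
```

Request:
arm_command:
  deltas:
    - [0.5,-0.05,0,0,0,0,0]
    - [1,-0.1,0,0,0,0,0]
    - [1,-0.14,0,0,0,0,0]
    - [1,-0.14,0,0,0,0,0]
    - [1,-0.14,0,0,0,0,0]

```text
time: 31.75
tcp_pos: [0.3947, 0.2195, 0.2725]
eef_rot: [-0.0, 0.987, -0.158, 0.001]
ft_force: [0.6, 0.1, 0.2]
finger_gap: 0.0476
grip_force: 0.0
```

```bash
python3 st.py; python3 - <<'E'
from h import *
r=lambda a:np.round(a,4)
ims=[];uv={}
for n,(x,y) in(("top",(215,170)),("scene",(316,190))):
    im=env.camera(n)[:,:,::-1][y:y+40,x:x+40]; ims.append(cv2.resize(im,(390,390),interpolation=cv2.INTER_CUBIC))
    big=cv2.resize(im,None,fx=4,fy=4,interpolation=cv2.INTER_CUBIC); h=cv2.cvtColor(big,cv2.COLOR_BGR2HSV); m=((h[:,:,0]>80)&(h[:,:,0]<110)&(h[:,:,1]>40)).astype(np.uint8)
    c=max(cv2.findContours(m,cv2.RETR_EXTERNAL,cv2.CHAIN_APPROX_NONE)[0],key=cv2.contourArea); e=cv2.fitEllipse(c); uv[n]=np.array(e[0])/4+[x-.375,y-.375]
print(tri(uv["scene"],uv["top"]))
cv2.imwrite("pics/bez.png",np.hstack(ims))
E
```

```text
31.75 0.047602307550708885 0.0 [0.3947 0.2195 0.2725] [0.6 0.1 0.2] [ 0.06 -0.01  0.  ] yaw -18.2
(array([0.56547986, 0.17170916, 0.18319206]), np.float64(0.003120683029190883))
```

View pics/bez.png

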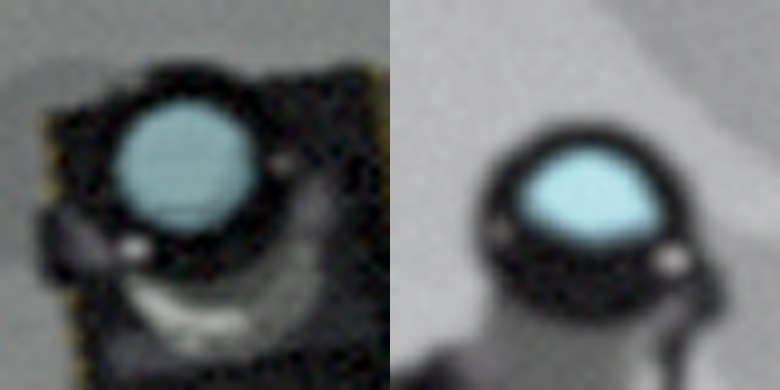

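The bezel is on level, with the lens visible through it. The marks are at crop (133,247) and (283,160) in the top view, and (500,230) and (672,258) in the scene view. I'll check their height and yaw, then plan the push.

```bash
python3 - <<'E'
from h import *
p,g=tri((326.8,213.1),(243.5,185.9)); print(p.round(4),g)
c=np.array([.5665,.1708])
for n,q in(("scene",(326.8,213.1)),("top",(243.5,185.9)),("scene",(344.4,216.0)),("top",(228.1,194.8))):
    a=plane(n,q,.1797)[:2]-c; print(n,np.degrees(np.arctan2(a[1],a[0])).round(1),np.hypot(*a).round(4))
# push arc, lamp yaw 12.6: contact point on skirt back, mid-skirt 4 mm below rim plane
Y=np.radians(12.6); ex=np.array([np.cos(Y),np.sin(Y)])
for back in(.09,): print("start", (c-ex*back).round(4))
go([*(c-ex*.09),.19],12.6)
E
```

```text
[0.5699 0.1425 0.1828] 0.0021988837128749023
scene -87.6 0.0261
top -82.3 0.0293
scene 39.8 0.0307
top 152.7 0.0292
start [0.4787 0.1512]
t [0.1009, 0.0383, 0.082] r [-0.0, -0.0, -0.539]
```

```bash
python3 - <<'E'
from h import *
c=np.array([.5665,.1708]);Y=np.radians(12.6); ex=np.array([np.cos(Y),np.sin(Y)])
go([*(c-ex*.06),.172],12.6)
X0,Z0=-.06,.057
for d in range(0,116,6):
    t=np.radians(min(d,110)); k=.0335; u=.057 if d<80 else .055
    e=np.interp(d,[0,75,95,110],[-.0075,-.0075,.0,.006]); n=np.array([-np.cos(t),np.sin(t)])
    x=-k*np.cos(t)+u*np.sin(t)+e-n[0]*.001; z=k*np.sin(t)+u*np.cos(t)-n[1]*.001
    print(d,"tx %.4f tz %.4f"%(x-X0,Z0-z))
E
```

```text
t [0.1267, 0.0228, 0.1] r [-0.0, -0.0, -0.539]
0 tx 0.0200 tz 0.0000
6 tx 0.0261 tz -0.0031
12 tx 0.0326 tz -0.0055
18 tx 0.0392 tz -0.0073
24 tx 0.0460 tz -0.0083
30 tx 0.0529 tz -0.0086
36 tx 0.0597 tz -0.0082
42 tx 0.0665 tz -0.0071
48 tx 0.0731 tz -0.0053
54 tx 0.0795 tz -0.0028
60 tx 0.0856 tz 0.0004
66 tx 0.0914 tz 0.0041
72 tx 0.0967 tz 0.0085
78 tx 0.1026 tz 0.0134
84 tx 0.1072 tz 0.0189
90 tx 0.1131 tz 0.0245
96 tx 0.1185 tz 0.0304
102 tx 0.1234 tz 0.0366
108 tx 0.1276 tz 0.0431
114 tx 0.1288 tz 0.0453
```

Request:
arm_command:
  deltas:
    - [1,0.03,0.006,0.02,0,0,-0.1]
    - [1,0.06,0.012,0.045,0,0,-0.25]
    - [1,0.09,0.018,0.07,0,0,-0.4]
    - [1,0.115,0.022,0.09,0,0,-0.539]
    - [1,0.1225,0.0228,0.1,0,0,-0.539]
  squeeze: 20

```text
time: 32.48
tcp_pos: [0.504, 0.1581, 0.1705]
eef_rot: [0.0, 0.994, 0.108, -0.001]
ft_force: [-0.4, 0.2, 0.8]
finger_gap: 0.0004
grip_force: 0.0
```

Request:
arm_command:
  deltas:
    - [1,0,0,0,0,0,0]
    - [1,0,0,0,0,0,0]
    - [1,0,0,0,0,0,0]
    - [1,0,0,0,0,0,0]
    - [1,0,0,0,0,0,0]

```text
time: 33.1
tcp_pos: [0.503, 0.1593, 0.1721]
eef_rot: [-0.0, 0.994, 0.109, 0.0]
ft_force: [0.4, -0.3, -0.0]
finger_gap: -0.0
grip_force: 0.0
```

```bash
python3 st.py; python3 - <<'E'
from h import *
c=np.array([.5665,.1708]);Y=np.radians(12.6); ex=np.array([np.cos(Y),np.sin(Y)])
go([*(c-ex*.06),.172],12.6)
E
```

```text
33.1 -2.3396583633833717e-05 0.0 [0.503  0.1593 0.1721] [ 0.4 -0.3 -0. ] [-0.01 -0.03  0.01] yaw 12.6
t [0.0045, 0.0026, 0.0001] r [0.0, -0.0, -0.001]
```

Request:
arm_command:
  deltas:
    - [1,0.018,0.0026,0,0,0,0]
    - [1,0.0245,0.0026,0,0,0,0]
    - [1,0.0305,0.0026,-0.003,0,0,0]
    - [1,0.037,0.0026,-0.0055,0,0,0]
    - [1,0.0437,0.0026,-0.0073,0,0,0]

```text
time: 33.72
tcp_pos: [0.5458, 0.1661, 0.1788]
eef_rot: [0.0, 0.994, 0.109, -0.001]
ft_force: [-4.4, -1.4, -0.8]
finger_gap: 0.0006
grip_force: 2.3
```

```bash
python3 st.py
```

```text
33.725 0.0006116444255621909 2.268220572732389 [0.5458 0.1661 0.1788] [-4.4 -1.4 -0.8] [-0.29  0.82 -0.02] yaw 12.6
```

Request:
arm_command:
  deltas:
    - [1,0.0068,0,-0.001,0,0,0]
    - [1,0.0137,0,-0.0013,0,0,0]
    - [1,0.0205,0,-0.0009,0,0,0]
    - [1,0.0273,0,0.0002,0,0,0]
    - [1,0.0339,0,0.002,0,0,0]

```text
time: 34.35
tcp_pos: [0.5799, 0.1737, 0.1772]
eef_rot: [-0.0, 0.994, 0.109, 0.0]
ft_force: [-4.6, -0.9, 1.4]
finger_gap: 0.0007
grip_force: 2.0
```

Request:
arm_command:
  deltas:
    - [1,0.0064,0,0.0025,0,0,0]
    - [1,0.0125,0,0.0057,0,0,0]
    - [1,0.0183,0,0.0094,0,0,0]
    - [1,0.0236,0,0.0138,0,0,0]
    - [1,0.0295,0,0.0187,0,0,0]

```text
time: 34.98
tcp_pos: [0.6087, 0.18, 0.1582]
eef_rot: [-0.0, 0.994, 0.109, 0.0]
ft_force: [-2.8, -0.2, 2.9]
finger_gap: 0.0007
grip_force: 1.8
```

```bash
python3 st.py
```

```text
34.975 0.000721910798753407 1.8185567954969883 [0.6087 0.18   0.1582] [-2.8 -0.2  2.9] [-0.13  0.54  0.01] yaw 12.6
```

Request:
arm_command:
  deltas:
    - [1,0.0046,0,0.0055,0,0,0]
    - [1,0.0105,0,0.0111,0,0,0]
    - [1,0.0159,0,0.017,0,0,0]
    - [1,0.0208,0,0.0232,0,0,0]
    - [1,0.025,0,0.0297,0,0,0]

```text
time: 35.6
tcp_pos: [0.6332, 0.1855, 0.1285]
eef_rot: [-0.0, 0.994, 0.109, 0.0]
ft_force: [-1.5, -0.8, 4.0]
finger_gap: 0.0004
grip_force: 2.0
```

```bash
python3 st.py
```

```text
35.6 0.00037221399080017013 1.9771023346766015 [0.6332 0.1855 0.1285] [-1.5 -0.8  4. ] [-0.09  0.26 -0.09] yaw 12.6
```

Request:
arm_command:
  deltas:
    - [1,0.001,0,0.0015,0,0,0]
    - [1,0.001,0,0.003,0,0,0]
    - [1,0.001,0,0.0045,0,0,0]
    - [1,0.001,0,0.0055,0,0,0]
    - [1,0.001,0,0.0055,0,0,0]

```text
time: 36.22
tcp_pos: [0.6349, 0.1859, 0.1263]
eef_rot: [-0.0, 0.994, 0.109, 0.002]
ft_force: [-6.1, -1.3, 23.7]
finger_gap: 0.0006
grip_force: 10.6
```

```bash
python3 st.py
```

```text
36.225 0.000590526479545431 10.633416503987974 [0.6349 0.1859 0.1263] [-6.1 -1.3 23.7] [-0.32  1.23  0.01] yaw 12.6
```

Request:
arm_command:
  deltas:
    - [1,0,0,-0.01,0,0,0]
    - [1,0,0,-0.05,0,0,0]
    - [1,-0.04,0,-0.1,0,0,0]
    - [1,-0.1,0,-0.14,0,0,0]
    - [1,-0.15,0,-0.14,0,0,0]

```text
time: 36.85
tcp_pos: [0.4867, 0.1529, 0.2651]
eef_rot: [-0.0, 0.994, 0.109, 0.002]
ft_force: [0.6, 0.2, 0.4]
finger_gap: 0.0005
grip_force: 0.0
```

Request:
arm_command:
  deltas:
    - [1,-0.05,0,0,0,0,0]
    - [1,-0.1,0,0,0,0,0]
    - [1,-0.1,0,0,0,0,0]
    - [1,-0.1,0,0,0,0,0]
    - [1,-0.1,0,0,0,0,0]

```text
time: 37.48
tcp_pos: [0.3904, 0.1314, 0.2631]
eef_rot: [-0.0, 0.994, 0.109, -0.0]
ft_force: [-0.4, 0.4, -0.0]
finger_gap: 0.0007
grip_force: 0.0
```

```bash
python3 st.py; python3 - <<'E'
from h import *
cv2.imwrite("pics/end.png",np.hstack([cv2.resize(env.camera(n)[:,:,::-1][y:y+60,x:x+60],(390,390),interpolation=cv2.INTER_CUBIC) for n,x,y in(("top",205,165),("scene",305,190))]))
E
```

```text
37.475 0.000673018700625926 0.0 [0.3904 0.1314 0.2631] [-0.4  0.4 -0. ] [0.02 0.02 0.05] yaw 12.6
```

View pics/end.png

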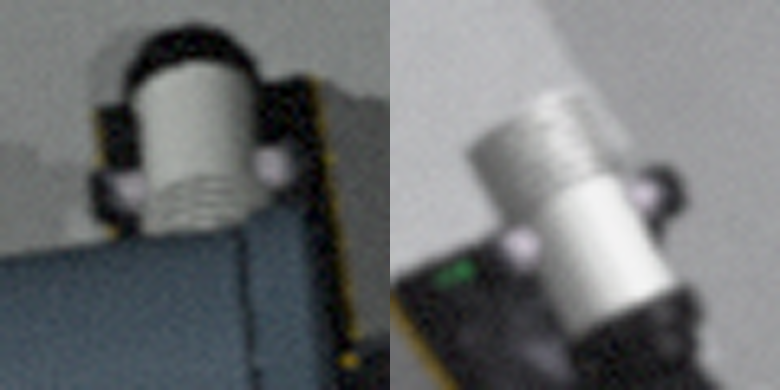

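The head is tipped onto its forward stop with the bezel in place (top crop (195,60), scene crop (640,345)), and the arm is clear of everything. I'll hand it in.

```bash
python3 -c "
from cell import env
print(env.finish_job())"
```

```text
the job is handed in; nothing more can be done
None
```

I handed the job in at about 37.5 s: the lens looks seated, the bezel is screwed tight over it (about 1.3 N m at the last turn) and the head is on its forward stop, but the hand-in gave no verdict.

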